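# Fit a new control knob to the glaze warmer

### The job

The glaze warmer's control knob is stripped: first pull the old round knob straight up off its shaft and drop it in the steel reject pan. Then take the new bar-shaped knob from the white board, turn it so the flat in its bore (on the side of the pointed nose) matches the flat on the D-shaft, push it fully onto the shaft, and press knob and shaft down to the stop. Finish while still holding the knob pressed down there; do not let go, and leave the pastries and other things on the counter where they are.

Things in the scene. Friction and masses are not known exactly. Their poses are not given: they have to be found in the camera images.
- old_knob: old round black knob, 40 mm diameter, 38 mm tall, about 50 g, loose fit, round blind bore 18 mm wide, 20 mm deep; starts upright on the shaft, underside 14 mm above the warmer's deck; lifts straight off, free of the shaft after 20 mm. Origin: centre of the underside, z up
- old_knob_mid (a point): middle of the old knob, 19 mm above its underside
- reject_pan: open steel pan standing on the counter, 150 x 150 mm outside, 60 mm high, walls and floor 4 mm. Origin: centre of its underside; x and y along its sides. It and the white board may be on either side of the warmer
- board: flat white plastic board, 180 (x) x 140 (y) x 3 mm, fixed on the counter. Origin: centre of its underside
- new_knob: black bar knob upright on the board, about 60 g: bar 60 mm long (x -28 to 32), 28 wide (y; sides flat from x -24 to 16), 44 tall, on a 60 mm skirt 4 mm thick. +x end: pointed nose, thin line on top; -x end blunt. D-shaped bore from below, 20 mm deep, 17 across, flat 4.6 mm from the axis on the nose side: fits if x points as shaft_top's x within 8 deg, 0.5 mm play. Origin: underside centre, z up
- shaft_top (a point): centre of the top end of the upright brass D-shaft on the warmer's front deck: 16 mm diameter, flat 4 mm from the axis on its +x side, top rim chamfered 2 mm. Stands 34 mm above the deck, does not turn; under the old knob at first. z up. The new knob is fully on when its bore's end rests on this top, its underside 20 mm below this point
- shaft (a joint): how far the shaft is pressed down, m: 0 is up (start), 0.008 is the stop. A spring pushes it back: about 2.4 N to start, 8.8 N at the stop. The fully pushed-on knob's underside is 14 mm above the deck, 6 mm at the stop
- valve: the heat control: flat dark bezel, 48 mm across and 2 mm high, on the deck, that carries the shaft. Origin: where the shaft's axis meets the deck; x axis as the shaft's
- warmer: low steel glaze warmer, 300 (x) x 260 (y) mm; its front deck is 80 mm above the counter, the covered pan starts about 45 mm or more behind the shaft's axis and rises to 116 mm. Origin: centre of its underside, x to the rear
- screw_cup: small open steel cup, 32 mm across, 24 mm high, on the white board 71 mm from its middle, towards the board's +x end (leave it where it is). Origin: centre of the underside
- shaker: glass sugar jar with steel cap, 54 mm across, 90 mm high, in front of the warmer (leave it where it is). Origin: centre of the underside
- screwdriver: screwdriver 170 mm long lying in front of the warmer (leave it where it is). Origin: middle of its length
- doughnut0: iced doughnut, 72 mm across, 38 mm high with its cherry, on the dark tray (leave it where it is). Origin: centre of the underside
- doughnut1: iced doughnut like doughnut0 (leave it where it is). Origin: centre of the underside
- pudding0: dessert cup, 58 mm across, 61 mm high, on the grey slab (leave it where it is). Origin: centre of the underside
- pudding1: dessert cup like pudding0 (leave it where it is). Origin: centre of the underside
Mind the look-alikes: they are no part of the job. Leave any purple or turquoise look-alike of the new_knob alone.

How it is judged:
By the outcome, as a careful person would: the job done as asked, in the order asked, and still so for the second after the job is handed in, while the arm keeps its last pose, push and grip.
It also fails if it takes over 58 s, if anything falls off the work surface, if the arm or the gripper's body presses on something with over 40 N, if the wrist force passes 120 N, or if a joint passes its speed limit or range.

### The arm

A 6-joint arm with a two-finger parallel gripper is mounted at the origin on the work surface. World frame = base frame: x ahead of the robot, y to its left, z up, the work surface at z = 0. Lengths are in m, angles in rad, forces in N, time in s.
With the tool pointing down it reaches from about 0.375 to 0.975 m from the base axis. Payload 3.8 kg.
Tool frame: the origin (TCP) lies midway between the tips of the shut fingers; the grasp point (between the pads) lies 19 mm behind it; z points along the fingers, y is the line along which they close (so a half turn about z gives the same grasp; the last joint's range is limited). The gripper opens to 85 mm and grips with 20 to 120 N. Pads are 22 mm wide; open, the fingers measure 114 mm over their backs; the gripper's body (76 mm by 85 mm) begins 54 mm behind the grasp point. The pads swing forward as they close: fully open they stand 13 mm farther back than shut.
Start: joints at [-1.269, 0.264, 1.604, -0, 1.274, -0.037], TCP at [0.224, -0.637, 0.231] pointing down, gripper open.
Joint ranges: [-2.63, 2.63], [-0.94, 2.18], [0.31, 2.57], [-1.31, 4.45], [0, 2.66], [-2.55, 2.55]. Speed limits (rad/s): [2.57, 2.57, 3.14, 3.14, 3.14, 3.14].

### API

Orientations are given as a rotation vector (axis times angle).
In Python, from workcell import bot gives the robot as it stands.
- The arm moves only by the tool servo_tool, never from a script. Its argument "series" is a list of rows, each a list of 7 numbers: the shift along the world's x, y, z in units of 0.15 m (1.0 is 0.15 m), then the turn, a rotation vector about the world's x, y, z in units of 180 degrees (1.0 is 180 degrees), then the closure, from 0 (fully open) to 1 (shut). A call has 1 to 20 rows; each row is the pose to reach, as a shift and turn from the pose commanded when the call began, turning the shorter way round; what a row does not reach only later rows make up. A row lasts 1/10 s, in which the tool goes at most 50 mm and 8.59 degrees, less where a joint would pass 70% of its speed; a pose out of reach is approached as far as the arm can. A call with a number of a shift or a turn outside -1 to 1 is refused whole. A call with a gripper value outside its range is refused whole. The fingers move at their own pace and stop on an object; "newtons" is the grip in N (left out, the last holds). Time passes only in rows, so rows that repeat a pose let the fingers close. It gives the time, the measured TCP pose, the force, the opening and the grip force at its end, in the units of the state.
- bot.read_state(): the state, without advancing time (a new reading comes with each control period).
- bot.read_camera(name): name is "side" or "top" or "wrist"; returns the picture (400x640x3 uint8, red, green, blue); there is no depth.
- bot.camera_info(name): a dict with "vertical_fov" (degrees; the focal length in pixels is half the picture's height over the tangent of half this angle, whatever the lens; pixels are square), "cx", "cy" (the principal point, pixels), "R" (3x3) and "t" (3): a world point X has camera coordinates R X + t. Camera axes: x right, y down, z forward; pixel columns grow to the right and rows downward; lengths in m; the calibration is good to about 2 mm. The wrist camera is an equidistant fisheye: a pixel r from the principal point sees the ray r / f radians off the axis. A picture is of the moment at which its call begins: read the wrist's pose just before it. camera_info takes no time and is no camera call; for the wrist camera it gives the pose at the moment of the call.
- bot.finish_job(): hands the job in; it is judged then, once.
Trained networks look in the newest picture that a camera, given by its name, has taken for a name from the list of things; names that differ only in an ending like _2 or _b are one class to them, and where a whole thing is asked for, a point or a joint stands for the part that bears it (a point fixed in the world has none). Each returns a list of dicts, best first, with "score" (0 to 1); they miss things now and then, are a little off and sometimes report something else, mostly with a low value. They report only what shows in the picture. A call takes as long as a camera call. They do not tell look-alikes from the thing itself.
- bot.recognise(target, camera): "box" ([left, top, right, bottom] as shares, 0 to 1, of the picture: columns of its width, rows of its height, round what is visible of it).
- bot.trace(target, camera): "mask" (400x640 bool, what is visible of it) and "box" ([left, top, right, bottom] as shares, 0 to 1, of the picture: columns of its width, rows of its height, round what is visible of it).
- bot.mark_of(target, camera): "at" ([row, column] as shares, 0 to 1, of the picture: columns of its width, rows of its height: a listed point, or the origin of a listed thing).
The state is a dict: "time": time; "q": joint angles; "joint_vel": joint speeds; "joint_torque": joint torques, N m; "tool_pos": TCP position; "tcp_rot": TCP orientation; "wrist_force": force on the tool from outside, world axes, zero at the start; "torque": the same for the moment, N m; "width": opening from 0.0 (shut) to 1.0 (fully open); "grip_force": force on a finger pad.
Only numpy, scipy, OpenCV 4.12 (cv2) and the standard library are available. Lean on these libraries where they do the work, as an engineer would, in place of code of your own. Each camera call takes 0.05 s, during which the arm holds its last target. There are 200 camera calls.

## Working session

There is one attempt and no reset: what is moved stays moved. The work goes in short steps, Python scripts to look and compute and a tool call to move; the robot and the scene stay as the last step left them, time stands still between calls to the robot, and variables do not carry over. Pictures are saved under pics/ and viewed, at most 12 in all, crops included, and the job is handed in when it is done.

Besides the shell and the picture viewer there is one more tool, called after ">>>" in YAML: its name, and indented under it one key for each argument. servo_tool: Moves the arm, as the interface text tells. Shifts and turns lie within -1 to 1; 1 stands for 0.15 m of shift or 180 degrees of turn. Its arguments: {"type":"object","properties":{"series":{"type":"array","items":{"type":"array","items":{"type":"number"}}},"newtons":{"type":"number"}},"required":["series"]}

```bash
mkdir -p pics; cat > h.py <<'E'
import numpy as np, cv2
from workcell import bot
def pix2ray(c,info,u,v):
    f=200/np.tan(np.radians(info['vertical_fov'])/2)
    x,y=(u-info['cx']),(v-info['cy'])
    if c=='wrist':
        r=np.hypot(x,y);th=r/f
        d=np.array([x/r*np.sin(th),y/r*np.sin(th),np.cos(th)]) if r>0 else np.array([0,0,1.])
    else: d=np.array([x/f,y/f,1])
    R=np.array(info['R']);t=np.array(info['t'])
    return -R.T@t, R.T@d
def atz(c,info,u,v,z):
    o,d=pix2ray(c,info,u,v); return o+d*(z-o[2])/d[2]
def proj(c,info,X):
    f=200/np.tan(np.radians(info['vertical_fov'])/2)
    p=np.array(info['R'])@np.asarray(X)+np.array(info['t'])
    if c=='wrist':
        r=np.hypot(p[0],p[1]);th=np.arctan2(r,p[2]);return info['cx']+f*th*p[0]/r,info['cy']+f*th*p[1]/r
    return info['cx']+f*p[0]/p[2],info['cy']+f*p[1]/p[2]
def snap(c,name):
    info=bot.camera_info(c); im=bot.read_camera(c)
    cv2.imwrite(f'pics/{name}.png',cv2.cvtColor(np.asarray(im),cv2.COLOR_RGB2BGR)); return np.asarray(im),info
E
python3 - <<'E'
from h import *
H={'old_knob':.094,'old_knob_mid':.113,'reject_pan':0,'board':0,'new_knob':.003,'valve':.08,'warmer':0,'screw_cup':.003,'shaker':0}
for c in ['top','side']:
    im,info=snap(c,c+'0')
    print(c,(-np.array(info['R']).T@info['t']).round(3))
    for n,z in H.items():
        for r in bot.mark_of(n,c)[:3]:
            v,u=r['at'][0]*400,r['at'][1]*640
            print(n,round(r['score'],2),(round(u),round(v)),atz(c,info,u,v,z).round(4))
a=np.hstack([cv2.imread('pics/top0.png')]); 
E
```

```text
top [0.208 0.012 1.556]
old_knob 0.56 (297, 153) [0.633  0.0864 0.094 ]
old_knob_mid 0.64 (294, 154) [0.6233 0.0948 0.113 ]
old_knob_mid 0.21 (231, 154) [0.6256 0.2789 0.113 ]
reject_pan 0.56 (443, 227) [ 0.4232 -0.355   0.    ]
board 0.94 (216, 212) [0.4729 0.3403 0.    ]
board 0.33 (298, 236) [0.3989 0.0901 0.    ]
new_knob 0.75 (263, 217) [0.456  0.1967 0.003 ]
new_knob 0.72 (221, 228) [0.4248 0.3233 0.003 ]
new_knob 0.58 (211, 270) [0.2972 0.3498 0.003 ]
valve 0.48 (299, 157) [0.6255 0.0818 0.08  ]
warmer 0.75 (309, 138) [0.7111 0.0549 0.    ]
screw_cup 0.62 (215, 196) [0.524  0.3467 0.003 ]
shaker 0.77 (372, 234) [ 0.404  -0.1381  0.    ]
side [0.384 0.666 0.865]
old_knob 0.53 (267, 205) [0.6245 0.0727 0.094 ]
old_knob_mid 0.76 (266, 204) [0.6202 0.0843 0.113 ]
old_knob_mid 0.51 (302, 328) [0.4628 0.3838 0.113 ]
old_knob_mid 0.45 (356, 182) [ 0.4027 -0.0363  0.113 ]
reject_pan 0.84 (354, 137) [ 0.4359 -0.3534  0.    ]
reject_pan 0.25 (343, 240) [0.4158 0.0805 0.    ]
board 0.6 (306, 327) [0.4657 0.3378 0.    ]
board 0.27 (219, 330) [0.6622 0.3813 0.    ]
new_knob 0.96 (315, 322) [0.4468 0.3225 0.003 ]
new_knob 0.88 (322, 277) [0.4517 0.2042 0.003 ]
new_knob 0.82 (374, 345) [0.3075 0.3487 0.003 ]
valve 0.44 (268, 212) [0.6189 0.0821 0.08  ]
warmer 0.69 (244, 213) [0.7102 0.0411 0.    ]
screw_cup 0.44 (276, 320) [0.537  0.3359 0.003 ]
shaker 0.58 (356, 184) [ 0.4044 -0.1352 -0.    ]
```

```bash
python3 - <<'E'
import cv2
a=cv2.imread('pics/top0.png')[90:310,170:490]; cv2.imwrite('pics/top0c.png',cv2.resize(a,(800,550),interpolation=cv2.INTER_CUBIC))
E
```

```text
(no output)
```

View pics/top0c.png

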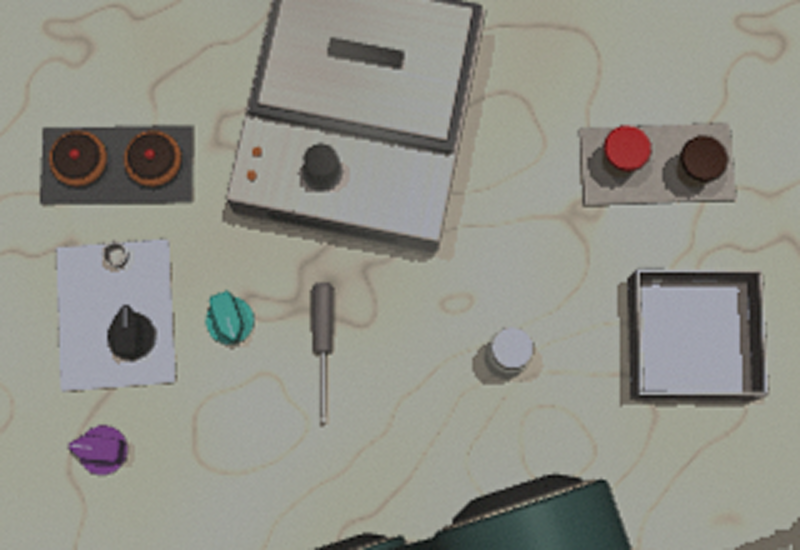

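View pics/side0.png

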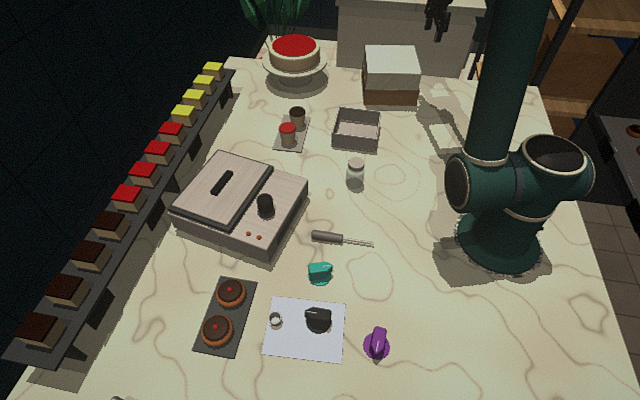

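The top crop shows the old knob at (322,165), the pan at right (698,335), the board at left with the black knob at (131,333), its nose up and slightly left. The side view agrees, with the turquoise and purple look-alikes off the board.

>>> servo_tool:
  series:
    - [0.33, 0.33, 0.1, 0, 0, 0, 0]
    - [0.5, 0.67, 0.2, 0, 0, 0, 0]
    - [0.7, 1, 0.2, 0, 0, 0, 0]
    - [0.85, 1, 0.2, 0, 0, 0, 0]

```text
time: 1.4
tool_pos: [0.3498, -0.4862, 0.2621]
tcp_rot: [3.096, 0.527, -0.0]
wrist_force: [0.9, -0.5, -0.8]
width: 1.0
grip_force: 0.0
```

>>> servo_tool:
  series:
    - [0.2, 0.33, 0, 0, 0, 0, 0]
    - [0.4, 0.67, 0, 0, 0, 0, 0]
    - [0.55, 1, 0, 0, 0, 0, 0]
    - [0.6, 1, 0, 0, 0, 0, 0]

```text
time: 1.8
tool_pos: [0.4409, -0.3344, 0.2614]
tcp_rot: [-3.095, -0.533, -0.001]
wrist_force: [0.2, -1.3, -0.8]
width: 1.0
grip_force: 0.0
```

>>> servo_tool:
  series:
    - [0.2, 0.33, 0, 0, 0, 0, 0]
    - [0.4, 0.67, 0, 0, 0, 0, 0]
    - [0.5, 1, 0, 0, 0, 0, 0]
    - [0.55, 1, 0, 0, 0, 0, 0]

```text
time: 2.2
tool_pos: [0.5232, -0.1842, 0.2614]
tcp_rot: [-3.095, -0.534, -0.001]
wrist_force: [0.6, -0.3, 0.2]
width: 1.0
grip_force: 0.0
```

>>> servo_tool:
  series:
    - [0.15, 0.33, 0, 0, 0, 0, 0]
    - [0.3, 0.67, 0, 0, 0, 0, 0]
    - [0.4, 1, 0, 0, 0, 0, 0]
    - [0.45, 1, 0, 0, 0, 0, 0]

```text
time: 2.6
tool_pos: [0.5906, -0.0335, 0.2613]
tcp_rot: [-3.094, -0.536, -0.001]
wrist_force: [-0.3, -0.5, 0.3]
width: 0.998
grip_force: 0.0
```

```bash
python3 - <<'E'
from h import *
from scipy.spatial.transform import Rotation as R
s=bot.read_state();print(s['time'],s['tool_pos'],R.from_rotvec(s['tcp_rot']).as_matrix().round(3),s['q'])
im,info=snap('wrist','w1')
print((-np.array(info['R']).T@info['t']).round(3),info['vertical_fov'])
for n,z in {'old_knob':.094,'old_knob_mid':.113,'valve':.08,'warmer':0}.items():
    for r in bot.mark_of(n,'wrist')[:2]:
        v,u=r['at'][0]*400,r['at'][1]*640
        print(n,round(r['score'],2),(round(u),round(v)),atz('wrist',info,u,v,z).round(4))
E
```

```text
2.6 [ 0.5906155  -0.03345227  0.2612986 ] [[ 0.942  0.336  0.   ]
 [ 0.336 -0.942  0.002]
 [ 0.001 -0.002 -1.   ]] [-0.09982384  0.0894466   1.75205146  0.00201155  1.29990288  1.12742447]
[ 0.653 -0.012  0.403] 65.70646984690485
old_knob 0.97 (223, 118) [0.6252 0.0853 0.094 ]
old_knob 0.17 (298, 66) [0.6989 0.0291 0.094 ]
old_knob_mid 0.67 (219, 120) [0.6238 0.0822 0.113 ]
valve 0.75 (229, 118) [0.6262 0.0833 0.08  ]
warmer 0.81 (299, 65) [0.7143 0.0411 0.    ]
```

View pics/w1.png

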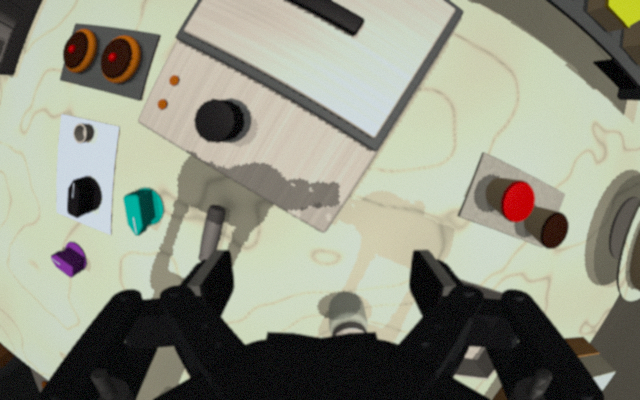

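The wrist view shows the old knob at (220,120), with the marks agreeing on an axis near (0.6255, 0.083). I'll align the tool with the warmer and go above the knob.

>>> servo_tool:
  series:
    - [0.1, 0.3, 0, 0, 0, -0.045, 0]
    - [0.2, 0.6, 0, 0, 0, -0.09, 0]
    - [0.233, 0.777, -0.1, 0, 0, -0.135, 0]
    - [0.233, 0.777, -0.4, 0, 0, -0.181, 0]
    - [0.233, 0.777, -0.5, 0, 0, -0.181, 0]
    - [0.233, 0.777, -0.5, 0, 0, -0.181, 0]

```text
time: 3.45
tool_pos: [0.6219, 0.0766, 0.1822]
tcp_rot: [3.119, -0.358, -0.012]
wrist_force: [0.3, 1.1, -0.4]
width: 0.995
grip_force: 0.0
```

```bash
python3 - <<'E'
from h import *
from scipy.spatial.transform import Rotation as R
s=bot.read_state();print(s['time'],s['tool_pos'],R.from_rotvec(s['tcp_rot']).as_matrix().round(3))
im,info=snap('wrist','w2')
for n,z in {'old_knob':.094,'old_knob_mid':.113,'valve':.08}.items():
    for r in bot.mark_of(n,'wrist')[:2]:
        v,u=r['at'][0]*400,r['at'][1]*640
        print(n,round(r['score'],2),(round(u),round(v)),atz('wrist',info,u,v,z).round(4))
E
```

```text
3.45 [0.62187102 0.07659498 0.182224  ] [[ 0.974 -0.226 -0.008]
 [-0.226 -0.974 -0.001]
 [-0.008  0.003 -1.   ]]
old_knob 0.67 (312, 204) [0.6257 0.0819 0.094 ]
old_knob_mid 0.77 (311, 214) [0.6239 0.0827 0.113 ]
old_knob_mid 0.36 (581, 106) [ 0.6649 -0.169   0.113 ]
```

View pics/w2.png

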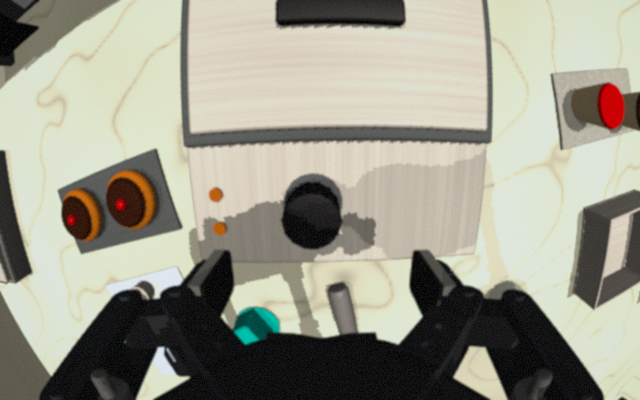

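The tool lines up with the warmer and the knob is at (312,212). Going down to grip.

>>> servo_tool:
  series:
    - [0, 0, -0.2, 0, 0, 0, 0]
    - [0, 0, -0.45, 0, 0, 0, 0]
    - [0, 0, -0.61, 0, 0, 0, 0]
    - [0, 0, -0.61, 0, 0, 0, 0]
    - [0, 0, -0.61, 0, 0, 0, 0.3]
    - [0, 0, -0.61, 0, 0, 0, 0.6]
    - [0, 0, -0.61, 0, 0, 0, 0.8]
    - [0, 0, -0.61, 0, 0, 0, 0.8]
    - [0, 0, -0.61, 0, 0, 0, 0.8]
    - [0, 0, -0.61, 0, 0, 0, 0.8]
  newtons: 30

```text
time: 4.65
tool_pos: [0.6276, 0.0806, 0.0977]
tcp_rot: [-3.117, 0.36, -0.009]
wrist_force: [1.0, 5.3, 2.3]
width: 0.461
grip_force: 32.3
```

>>> servo_tool:
  series:
    - [0, 0, 0.1, 0, 0, 0, 0.8]
    - [0, 0, 0.2, 0, 0, 0, 0.8]
    - [0, 0, 0.4, 0, 0, 0, 0.8]
    - [0, 0, 0.7, 0, 0, 0, 0.8]
    - [0, 0, 0.8, 0, 0, 0, 0.8]
    - [0, 0, 0.8, 0, 0, 0, 0.8]

```text
time: 5.25
tool_pos: [0.6277, 0.0786, 0.2198]
tcp_rot: [-3.119, 0.36, -0.014]
wrist_force: [0.3, -0.2, -0.6]
width: 0.458
grip_force: 32.3
```

```bash
python3 - <<'E'
from h import *
s=bot.read_state();print(s['time'],s['tool_pos'],s['width'])
for c in ['top','side','wrist']:
    im,info=snap(c,c+'3')
    for n,z in {'valve':.08,'shaft_top':.114,'reject_pan':0}.items():
        for r in bot.mark_of(n,c)[:2]:
            v,u=r['at'][0]*400,r['at'][1]*640
            print(c,n,round(r['score'],2),(round(u),round(v)),atz(c,info,u,v,z).round(4))
E
```

```text
5.25 [0.62765633 0.07862623 0.21983212] 0.4582200242858926
top valve 0.34 (373, 230) [ 0.4055 -0.1325  0.08  ]
top reject_pan 0.81 (444, 226) [ 0.425  -0.3584  0.    ]
side valve 0.59 (269, 211) [0.6183 0.0802 0.08  ]
side valve 0.21 (355, 183) [ 0.4068 -0.0637  0.08  ]
side shaft_top 0.56 (267, 202) [0.6199 0.0782 0.114 ]
side reject_pan 0.66 (354, 136) [ 0.4369 -0.3597  0.    ]
wrist valve 0.93 (316, 192) [0.6268 0.0813 0.08  ]
wrist shaft_top 0.86 (317, 207) [0.6222 0.0811 0.114 ]
wrist reject_pan 0.76 (594, 232) [ 0.4406 -0.3559  0.    ]
```

View pics/wrist3.png

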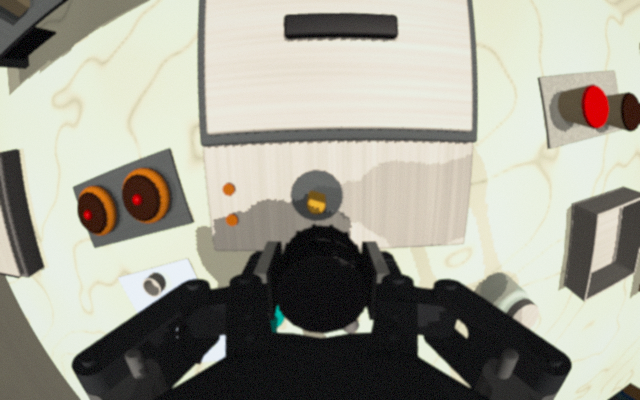

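The shaft is free with its flat side seen at (317,203). The knob is in the gripper, so on to the pan.

>>> servo_tool:
  series:
    - [-0.14, -0.3, 0, 0, 0, 0, 0.8]
    - [-0.28, -0.6, 0, 0, 0, 0, 0.8]
    - [-0.43, -0.9, 0, 0, 0, 0, 0.8]
    - [-0.43, -1, 0, 0, 0, 0, 0.8]

```text
time: 6.25
tool_pos: [0.5579, -0.0746, 0.2146]
tcp_rot: [3.119, -0.364, -0.002]
wrist_force: [0.7, -0.1, -0.6]
width: 0.463
grip_force: 32.4
```

>>> servo_tool:
  series:
    - [-0.14, -0.3, 0, 0, 0, 0, 0.8]
    - [-0.28, -0.6, 0, 0, 0, 0, 0.8]
    - [-0.43, -0.9, 0, 0, 0, 0, 0.8]
    - [-0.43, -1, 0, 0, 0, 0, 0.8]

```text
time: 6.65
tool_pos: [0.4941, -0.2247, 0.2149]
tcp_rot: [3.119, -0.366, -0.001]
wrist_force: [-0.1, 0.8, -0.4]
width: 0.458
grip_force: 32.4
```

>>> servo_tool:
  series:
    - [-0.14, -0.3, 0, 0, 0, 0.04, 0.8]
    - [-0.28, -0.6, 0, 0, 0, 0.07, 0.8]
    - [-0.42, -0.9, -0.1, 0, 0, 0.07, 0.8]
    - [-0.42, -0.9, -0.3, 0, 0, 0.07, 0.8]
    - [-0.42, -0.9, -0.5, 0, 0, 0.07, 0.8]

```text
time: 7.15
tool_pos: [0.4337, -0.3587, 0.1398]
tcp_rot: [3.14, -0.021, 0.004]
wrist_force: [-0.0, 0.4, -0.6]
width: 0.46
grip_force: 32.4
```

```bash
python3 - <<'E'
from h import *
s=bot.read_state();print(s['time'],s['tool_pos'],s['width'])
for c in ['wrist']:
    im,info=snap(c,c+'4')
    for n,z in {'reject_pan':0,'old_knob':.14}.items():
        for r in bot.mark_of(n,c)[:2]:
            v,u=r['at'][0]*400,r['at'][1]*640
            print(c,n,round(r['score'],2),(round(u),round(v)),atz(c,info,u,v,z).round(4))
E
```

```text
7.15 [ 0.43370478 -0.35868016  0.13981212] 0.46005800247202877
wrist reject_pan 0.92 (325, 194) [ 0.433  -0.3632  0.    ]
wrist old_knob 0.64 (319, 254) [ 0.4351 -0.3582  0.14  ]
```

>>> servo_tool:
  series:
    - [0, 0, -0.3, 0, 0, 0, 0.8]
    - [0, 0, -0.6, 0, 0, 0, 0.8]
    - [0, 0, -0.8, 0, 0, 0, 0.8]
    - [0, 0, -0.8, 0, 0, 0, 0.8]
    - [0, 0, -0.8, 0, 0, 0, 0.3]
    - [0, 0, -0.8, 0, 0, 0, 0.3]
    - [0, 0, -0.8, 0, 0, 0, 0.3]
    - [0, 0, -0.5, 0, 0, 0, 0.3]
    - [0, 0, -0.1, 0, 0, 0, 0.3]
    - [0, 0, 0.3, 0, 0, 0, 0.1]
    - [0, 0, 0.6, 0, 0, 0, 0]

```text
time: 8.4
tool_pos: [0.4332, -0.3567, 0.2188]
tcp_rot: [3.139, -0.016, 0.004]
wrist_force: [0.7, -1.1, -0.5]
width: 0.994
grip_force: 0.0
```

```bash
python3 - <<'E'
from h import *
s=bot.read_state();print(s['time'],s['tool_pos'],s['width'])
for c in ['wrist','top']:
    im,info=snap(c,c+'5')
    for n,z in {'reject_pan':0,'old_knob':.01,'new_knob':.003,'screw_cup':.003}.items():
        for r in bot.mark_of(n,c)[:3]:
            v,u=r['at'][0]*400,r['at'][1]*640
            print(c,n,round(r['score'],2),(round(u),round(v)),atz(c,info,u,v,z).round(4))
E
```

```text
8.4 [ 0.43319693 -0.35672537  0.21880074] 0.9942186890842607
wrist reject_pan 0.74 (327, 180) [ 0.4312 -0.3645  0.    ]
wrist old_knob 0.68 (318, 182) [ 0.431  -0.3543  0.01  ]
wrist new_knob 0.69 (15, 179) [0.4543 0.1894 0.003 ]
wrist new_knob 0.63 (60, 14) [0.7108 0.0419 0.003 ]
top reject_pan 0.87 (443, 226) [ 0.4263 -0.3546  0.    ]
top reject_pan 0.68 (311, 139) [0.7074 0.0486 0.    ]
top reject_pan 0.43 (446, 159) [ 0.6383 -0.3747  0.    ]
top new_knob 0.7 (218, 223) [0.4382 0.3331 0.003 ]
top new_knob 0.64 (445, 225) [ 0.4298 -0.3601  0.003 ]
top new_knob 0.53 (212, 271) [0.2948 0.3455 0.003 ]
top screw_cup 0.64 (218, 195) [0.5281 0.3359 0.003 ]
```

>>> servo_tool:
  series:
    - [0.1, 0.3, 0, 0, 0, 0, 0]
    - [0.2, 0.62, 0, 0, 0, 0, 0]
    - [0.29, 0.94, 0, 0, 0, 0, 0]
    - [0.29, 0.98, 0, 0, 0, 0, 0]

```text
time: 9.3
tool_pos: [0.4767, -0.2048, 0.2133]
tcp_rot: [-3.138, 0.009, 0.003]
wrist_force: [0.1, -0.6, -0.3]
width: 1.001
grip_force: 0.0
```

>>> servo_tool:
  series:
    - [0.1, 0.3, 0, 0, 0, 0, 0]
    - [0.2, 0.62, 0, 0, 0, 0, 0]
    - [0.29, 0.94, 0, 0, 0, 0, 0]
    - [0.29, 0.98, 0, 0, 0, 0, 0]

```text
time: 9.7
tool_pos: [0.5205, -0.0584, 0.2137]
tcp_rot: [-3.14, 0.008, 0.002]
wrist_force: [-0.5, -0.5, -0.0]
width: 0.993
grip_force: 0.0
```

>>> servo_tool:
  series:
    - [0.1, 0.3, 0, 0, 0, 0, 0]
    - [0.2, 0.62, -0.1, 0, 0, 0, 0]
    - [0.29, 0.94, -0.25, 0, 0, 0, 0]
    - [0.29, 0.98, -0.25, 0, 0, 0, 0]
    - [0.29, 0.98, -0.25, 0, 0, 0, 0]
    - [0.29, 0.98, -0.25, 0, 0, 0, 0]

```text
time: 10.3
tool_pos: [0.5632, 0.0832, 0.1769]
tcp_rot: [3.14, -0.015, -0.001]
wrist_force: [0.8, 0.4, -0.1]
width: 1.001
grip_force: 0.0
```

```bash
python3 - <<'E'
from h import *
s=bot.read_state();print(s['time'],s['tool_pos'],s['tcp_rot'])
c='wrist';im,info=snap(c,c+'6')
np.savez('w6.npz',im=im,R=info['R'],t=info['t'],f=info['vertical_fov'],cx=info['cx'],cy=info['cy'])
print((-np.array(info['R']).T@info['t']).round(3))
for n,z in {'valve':.08,'shaft_top':.114,'new_knob':.003}.items():
        for r in bot.mark_of(n,c)[:3]:
            v,u=r['at'][0]*400,r['at'][1]*640
            print(c,n,round(r['score'],2),(round(u),round(v)),atz(c,info,u,v,z).round(4))
# rectified top-down patch at z=.114 (rows: +x up, cols: -y right), 0.25 mm/px, plus deck plane
def rect(z,cx,cy,w,px):
    n=int(w/px);mx=np.zeros((n,n),np.float32);my=mx.copy()
    for i in range(n):
        for j in range(n):
            mx[i,j],my[i,j]=proj(c,info,[cx+w/2-i*px,cy+w/2-j*px,z])
    return cv2.remap(im,mx,my,cv2.INTER_CUBIC)[...,::-1]
a=rect(.114,.6245,.082,.03,.0001)
b=rect(.08,.6245,.082,.08,.08/300)
cv2.imwrite('pics/shaft6.png',np.hstack([a,b]))
E
```

```text
10.3 [0.56320021 0.08315385 0.17691457] [ 3.14035138e+00 -1.54272327e-02 -1.44702834e-03]
[0.629 0.082 0.319]
wrist valve 0.89 (321, 129) [0.6233 0.0822 0.08  ]
wrist shaft_top 0.85 (320, 128) [0.6249 0.0827 0.114 ]
wrist new_knob 0.81 (224, 275) [0.4568 0.1991 0.003 ]
wrist new_knob 0.69 (154, 355) [0.3038 0.3425 0.003 ]
wrist new_knob 0.68 (142, 281) [0.4397 0.3217 0.003 ]
```

View pics/shaft6.png

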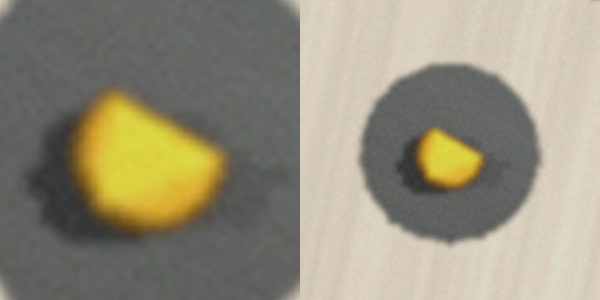

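The rectified patch shows the flat's edge from (115,92) to (226,155), so the shaft's x yaw is about −30° and the axis is near (0.624, 0.082). I'll look over the new knob next.

>>> servo_tool:
  series:
    - [-0.2, 0.25, 0.1, 0, 0, 0, 0]
    - [-0.4, 0.5, 0.1, 0, 0, 0.04, 0]
    - [-0.6, 0.75, 0.1, 0, 0, 0.078, 0]
    - [-0.7, 0.9, 0.1, 0, 0, 0.078, 0]

```text
time: 10.9
tool_pos: [0.4567, 0.2203, 0.193]
tcp_rot: [-3.119, -0.372, -0.001]
wrist_force: [0.7, 0.5, 0.3]
width: 0.999
grip_force: 0.0
```

>>> servo_tool:
  series:
    - [-0.25, 0.3, 0, 0, 0, 0, 0]
    - [-0.54, 0.61, 0, 0, 0, 0, 0]
    - [-0.54, 0.61, 0, 0, 0, 0, 0]
    - [-0.54, 0.61, 0, 0, 0, 0, 0]

```text
time: 11.3
tool_pos: [0.376, 0.3122, 0.1929]
tcp_rot: [-3.118, -0.373, -0.001]
wrist_force: [0.6, -0.1, 0.7]
width: 1.002
grip_force: 0.0
```

```bash
cat >> h.py <<'E'
def rect(c,im,info,z,cx,cy,w,px):
    n=int(w/px);mx=np.zeros((n,n),np.float32);my=mx.copy()
    for i in range(n):
        for j in range(n):
            mx[i,j],my[i,j]=proj(c,info,[cx+w/2-i*px,cy+w/2-j*px,z])
    return cv2.remap(im,mx,my,cv2.INTER_CUBIC)[...,::-1]
E
python3 - <<'E'
from h import *
d=np.load('w6.npz');i6=dict(R=d['R'],t=d['t'],vertical_fov=float(d['f']),cx=float(d['cx']),cy=float(d['cy']))
a=rect('wrist',d['im'],i6,.114,.6245,.082,.03,.0001).astype(int)
m=((a[...,2]-a[...,0])>70).astype(np.uint8)
ct=max(cv2.findContours(m,0,1)[0],key=cv2.contourArea)[:,0]
p=np.c_[.015-ct[:,1]*1e-4,.015-ct[:,0]*1e-4]
from scipy.optimize import least_squares
def res(q):  # D sdf: circle r, flat
    n=np.array([np.cos(q[2]),np.sin(q[2])]);e=p-q[:2]
    return np.maximum(np.hypot(*e.T)-q[3],e@n-q[4])*1e3
r=least_squares(res,[0,0,-.52,.008,.004],loss='soft_l1',f_scale=.3)
print('shaft',.6245+r.x[0],.082+r.x[1],np.degrees(r.x[2]),r.x[3:],abs(r.fun).mean())
s=bot.read_state();print(s['time'],s['tool_pos'],s['tcp_rot'])
c='wrist';im,info=snap(c,c+'7')
print((-np.array(info['R']).T@info['t']).round(3))
for n,z in {'new_knob':.003,'screw_cup':.003}.items():
        for r in bot.mark_of(n,c)[:3]:
            v,u=r['at'][0]*400,r['at'][1]*640
            print(c,n,round(r['score'],2),(round(u),round(v)),atz(c,info,u,v,z).round(4))
A=rect(c,im,info,.047,.44,.325,.1,.0002);B=rect(c,im,info,.007,.44,.325,.1,.1/400)
A=cv2.resize(A,(400,400))
cv2.imwrite('pics/knob7.png',np.clip(np.hstack([A,B]).astype(float)*1.6,0,255))
E
```

```text
shaft 0.62407869302563 0.08203332715109496 -29.743258135163174 [0.00748491 0.00380076] 0.05489843609878757
11.3 [0.37604978 0.31215295 0.19285981] [-3.11828579e+00 -3.72557767e-01 -1.21655716e-03]
[0.44  0.327 0.335]
wrist new_knob 0.91 (328, 127) [0.4365 0.3197 0.003 ]
wrist new_knob 0.59 (437, 137) [0.4583 0.1987 0.003 ]
wrist new_knob 0.59 (278, 237) [0.3023 0.3452 0.003 ]
wrist screw_cup 0.61 (334, 35) [0.5363 0.3374 0.003 ][ WARN:0@4.887] global loadsave.cpp:1063 imwrite_ Unsupported depth image for selected encoder is fallbacked to CV_8U.
```

View pics/knob7.png

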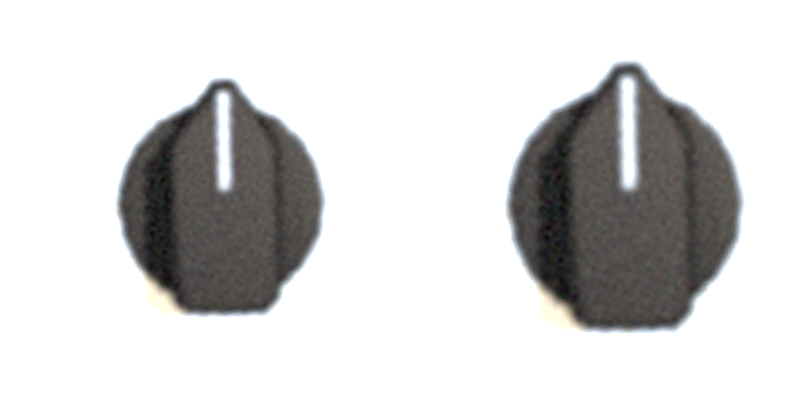

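The rectified knob view shows the nose straight up (yaw ≈ 0°), with the line at column 223 and the bar from row 80 to row 312. That puts its origin at (0.439, 0.319).

>>> servo_tool:
  series:
    - [0.2, 0.02, 0, 0, 0, -0.04, 0]
    - [0.42, 0.045, 0, 0, 0, -0.0756, 0]
    - [0.42, 0.045, -0.3, 0, 0, -0.0756, 0]
    - [0.42, 0.045, -0.6, 0, 0, -0.0756, 0]
    - [0.42, 0.045, -0.6, 0, 0, -0.0756, 0]
    - [0.42, 0.045, -0.6, 0, 0, -0.0756, 0]

```text
time: 12.05
tool_pos: [0.4406, 0.3162, 0.1017]
tcp_rot: [3.14, -0.007, -0.003]
wrist_force: [0.3, -0.0, 1.2]
width: 0.999
grip_force: 0.0
```

```bash
python3 - <<'E'
from h import *
from scipy.spatial.transform import Rotation as R
s=bot.read_state();print(s['time'],s['tool_pos'],R.from_rotvec(s['tcp_rot']).as_matrix().round(4).tolist())
c='wrist';im,info=snap(c,c+'8')
A=rect(c,im,info,.047,.44,.32,.08,.0002)
cv2.imwrite('pics/knob8.png',np.clip(A.astype(float)*1.6,0,255).astype(np.uint8))
E
```

```text
12.05 [0.44055071 0.31618749 0.10166209] [[1.0, -0.0043, -0.0022], [-0.0043, -1.0, -0.0017], [-0.0022, 0.0017, -1.0]]
```

View pics/knob8.png

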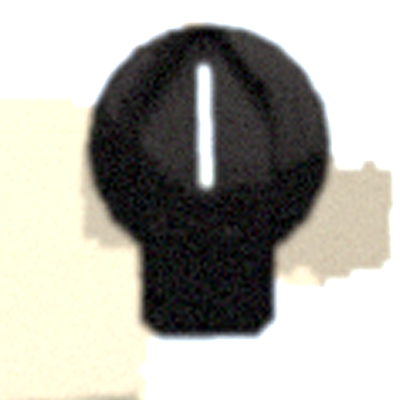

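The closer view confirms the knob: line at column 205 and bar centre at column 207, so origin ≈ (0.4395, 0.319) with yaw within 1°.

>>> servo_tool:
  series:
    - [-0.005, 0.017, -0.25, 0, 0, 0, 0]
    - [-0.005, 0.017, -0.5, 0, 0, 0, 0]
    - [-0.005, 0.017, -0.585, 0, 0, 0, 0]
    - [-0.005, 0.017, -0.585, 0, 0, 0, 0]
    - [-0.005, 0.017, -0.585, 0, 0, 0, 0.4]
    - [-0.005, 0.017, -0.585, 0, 0, 0, 0.7]
    - [-0.005, 0.017, -0.585, 0, 0, 0, 0.9]
    - [-0.005, 0.017, -0.585, 0, 0, 0, 0.9]
    - [-0.005, 0.017, -0.585, 0, 0, 0, 0.9]
    - [-0.005, 0.017, -0.585, 0, 0, 0, 0.9]
  newtons: 60

```text
time: 13.1
tool_pos: [0.4408, 0.3211, 0.0159]
tcp_rot: [-3.14, 0.004, -0.004]
wrist_force: [0.0, 0.4, 5.4]
width: 0.321
grip_force: 61.0
```

```bash
python3 - <<'E'
from workcell import bot
s=bot.read_state();print(s['time'],s['tool_pos'],s['tcp_rot'],s['width'],s['grip_force'],s['wrist_force'],s['q'])
E
```

```text
13.1 [0.44084388 0.32111518 0.01589082] [-3.140083    0.00355845 -0.00365979] 0.3209826832031863 61.04355496354401 [0.01158141 0.37517637 5.44629529] [ 5.83889663e-01  2.52246000e-01  2.06141199e+00 -4.36755420e-05
  8.25159929e-01  2.15698204e+00]
```

>>> servo_tool:
  series:
    - [0, 0, 0.2, 0, 0, 0, 0.9]
    - [0, 0, 0.5, 0, 0, 0, 0.9]
    - [0, 0, 0.8, 0, 0, 0, 0.9]
    - [0, 0, 1, 0, 0, 0, 0.9]
    - [0.2, -0.25, 1, 0, 0, -0.04, 0.9]
    - [0.4, -0.5, 1, 0, 0, -0.08, 0.9]
    - [0.6, -0.75, 1, 0, 0, -0.12, 0.9]
    - [0.7, -0.9, 1, 0, 0, -0.1645, 0.9]

```text
time: 13.9
tool_pos: [0.5464, 0.1828, 0.1646]
tcp_rot: [3.033, -0.817, 0.002]
wrist_force: [-0.7, 0.3, -0.5]
width: 0.32
grip_force: 60.2
```

>>> servo_tool:
  series:
    - [0.2, -0.25, 0.1, 0, 0, 0, 0.9]
    - [0.52, -0.69, 0.1, 0, 0, 0, 0.9]
    - [0.52, -0.69, 0.1, 0, 0, 0, 0.9]
    - [0.52, -0.69, 0.1, 0, 0, 0, 0.9]
    - [0.52, -0.69, 0.1, 0, 0, 0, 0.9]

```text
time: 14.4
tool_pos: [0.6224, 0.0811, 0.1788]
tcp_rot: [3.036, -0.809, -0.002]
wrist_force: [0.2, 0.3, -0.5]
width: 0.317
grip_force: 60.1
```

```bash
python3 - <<'E'
from h import *
from scipy.spatial.transform import Rotation as R
s=bot.read_state();print(s['time'],s['tool_pos'],s['width'],s['wrist_force']);M=R.from_rotvec(s['tcp_rot']).as_matrix();print(M.round(4).tolist(),np.degrees(np.arctan2(M[1,0],M[0,0])),s['q'])
c='wrist';im,info=snap(c,c+'9')
T=s['tool_pos']
for n in ['new_knob','valve','shaft_top']:
    for r in bot.mark_of(n,c)[:2]:
        v,u=r['at'][0]*400,r['at'][1]*640
        z={'new_knob':T[2]-.0129,'valve':.08,'shaft_top':.114}[n]
        X=atz(c,info,u,v,z); print(n,round(r['score'],2),X.round(4),(M.T@(X-T)).round(4))
# rectify in tool-aligned frame at knob top plane
zt=T[2]-.0129+.044; n=400;mx=np.zeros((n,n),np.float32);my=mx.copy()
for i in range(n):
    for j in range(n):
        mx[i,j],my[i,j]=proj(c,info,T*[1,1,0]+[0,0,zt]+M[:,0]*(200-i)*.0002+M[:,1]*(j-200)*.0002)
A=cv2.remap(im,mx,my,cv2.INTER_CUBIC)[...,::-1]
cv2.imwrite('pics/knob9.png',np.hstack([np.clip(A.astype(float)*1.8,0,255).astype(np.uint8),cv2.resize(im[100:400,170:470,::-1],(400,400))]))
E
```

```text
14.4 [0.62239379 0.08111598 0.17880744] 0.3169564594698811 [ 0.23361925  0.2504492  -0.49605772]
[[0.8672, -0.4979, -0.0014], [-0.4979, -0.8673, 0.0004], [-0.0014, 0.0004, -1.0]] -29.859355219190444 [8.96505038e-02 2.13264136e-01 1.76506039e+00 5.22894083e-04
 1.16466009e+00 2.18138369e+00]
new_knob 0.89 [0.6209 0.081  0.1659] [-0.0012  0.0008  0.0129]
valve 0.96 [0.6257 0.0833 0.08  ] [ 0.0019 -0.0036  0.0988]
shaft_top 0.67 [0.6329 0.0779 0.114 ] [ 0.0108 -0.0024  0.0648]
```

View pics/knob9.png

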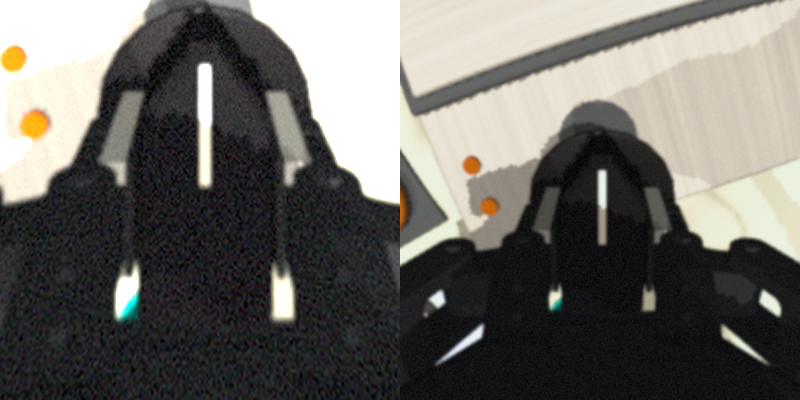

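The knob is held squarely: the line at column 204 is centred between the pads, and its origin sits about 1.3 mm behind the TCP. I'll correct the position and come to just above the shaft.

>>> servo_tool:
  series:
    - [0.019, 0.008, -0.1, 0, 0, 0, 0.9]
    - [0.019, 0.008, -0.2, 0, 0, 0, 0.9]
    - [0.019, 0.008, -0.29, 0, 0, 0, 0.9]
    - [0.019, 0.008, -0.31, 0, 0, 0, 0.9]
    - [0.019, 0.008, -0.31, 0, 0, 0, 0.9]
    - [0.019, 0.008, -0.31, 0, 0, 0, 0.9]
    - [0.019, 0.008, -0.31, 0, 0, 0, 0.9]

```text
time: 15.3
tool_pos: [0.6262, 0.083, 0.1337]
tcp_rot: [-3.036, 0.806, -0.002]
wrist_force: [-0.2, 0.2, -0.8]
width: 0.318
grip_force: 60.1
```

```bash
python3 - <<'E'
from h import *
for k in range(3):
    bot.read_camera('side') if k else snap('side','side10')
    s=bot.read_state();print(s['time'],s['tool_pos'],s['tcp_rot'],s['wrist_force'])
im,info=snap('side','side10b')
X=proj('side',info,[.624,.082,.12]);print(X)
u,v=map(int,X);a=cv2.imread('pics/side10b.png')[v-50:v+50,u-65:u+65];cv2.imwrite('pics/s10c.png',cv2.resize(a,(780,600),interpolation=cv2.INTER_CUBIC))
E
```

```text
15.35 [0.62621885 0.0829873  0.13383139] [-3.03569218e+00  8.06464671e-01 -2.45491586e-03] [-0.56602751  0.81995957 -0.27337494]
15.4 [0.62612573 0.08301603 0.1337594 ] [-3.03575537e+00  8.06377427e-01 -2.26352966e-03] [ 0.60692445 -0.0038797   0.054175  ]
15.45 [0.62607644 0.08297087 0.13370504] [-3.03584989e+00  8.06420300e-01 -2.11007147e-03] [-0.5701319   0.33102308 -1.28622732]
(np.float64(265.059772615814), np.float64(201.58638235438025))
```

View pics/s10c.png

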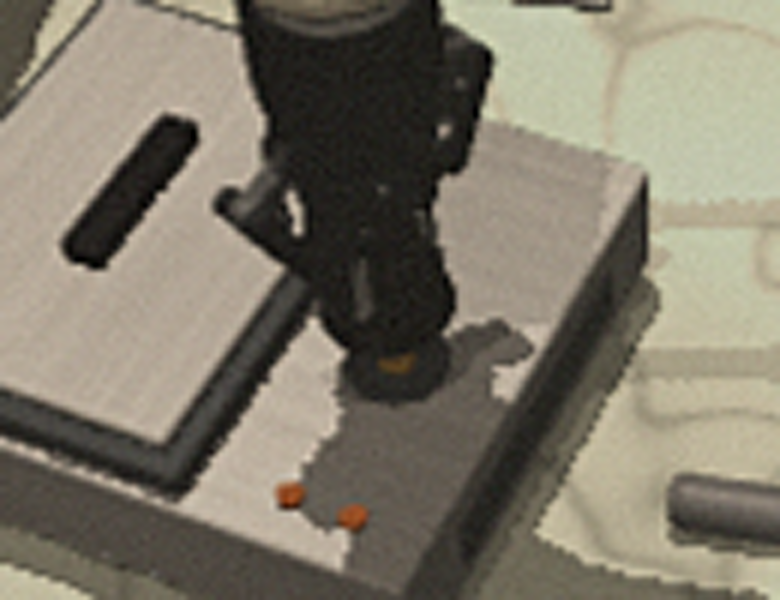

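Side view: the brass shaft shows at (397,362) right below the knob. Probing down.

>>> servo_tool:
  series:
    - [-0.006, -0.005, 0, 0, 0, 0, 0.9]
    - [-0.006, -0.005, -0.02, 0, 0, 0, 0.9]
    - [-0.006, -0.005, -0.04, 0, 0, 0, 0.9]
    - [-0.006, -0.005, -0.06, 0, 0, 0, 0.9]
    - [-0.006, -0.005, -0.08, 0, 0, 0, 0.9]
    - [-0.006, -0.005, -0.09, 0, 0, 0, 0.9]
    - [-0.006, -0.005, -0.09, 0, 0, 0, 0.9]

```text
time: 16.2
tool_pos: [0.6246, 0.0822, 0.119]
tcp_rot: [3.036, -0.806, -0.0]
wrist_force: [1.5, -1.2, -1.9]
width: 0.316
grip_force: 60.1
```

It's in the bore with little force. Continuing down to the shaft top.

>>> servo_tool:
  series:
    - [0, 0, -0.02, 0, 0, 0, 0.9]
    - [0, 0, -0.04, 0, 0, 0, 0.9]
    - [0, 0, -0.06, 0, 0, 0, 0.9]
    - [0, 0, -0.075, 0, 0, 0, 0.9]
    - [0, 0, -0.075, 0, 0, 0, 0.9]

```text
time: 16.7
tool_pos: [0.6246, 0.0822, 0.1077]
tcp_rot: [3.036, -0.806, -0.0]
wrist_force: [1.9, -0.1, -1.1]
width: 0.316
grip_force: 60.2
```

>>> servo_tool:
  series:
    - [0, 0, -0.02, 0, 0, 0, 0.9]
    - [0, 0, -0.04, 0, 0, 0, 0.9]
    - [0, 0, -0.045, 0, 0, 0, 0.9]
    - [0, 0, -0.045, 0, 0, 0, 0.9]

```text
time: 17.1
tool_pos: [0.6249, 0.0823, 0.1021]
tcp_rot: [-3.036, 0.806, -0.001]
wrist_force: [-0.6, -0.5, 5.3]
width: 0.322
grip_force: 60.7
```

>>> servo_tool:
  series:
    - [0, 0, -0.015, 0, 0, 0, 0.9]
    - [0, 0, -0.03, 0, 0, 0, 0.9]
    - [0, 0, -0.035, 0, 0, 0, 0.9]
    - [0, 0, -0.035, 0, 0, 0, 0.9]
    - [0, 0, -0.035, 0, 0, 0, 0.9]

```text
time: 17.6
tool_pos: [0.625, 0.0823, 0.0987]
tcp_rot: [-3.036, 0.806, -0.001]
wrist_force: [-4.4, -2.1, 13.0]
width: 0.316
grip_force: 62.2
```

>>> servo_tool:
  series:
    - [0.004, 0.002, -0.006, 0, 0, 0, 0.9]
    - [0.004, 0.002, -0.01, 0, 0, 0, 0.9]
    - [0.004, 0.002, -0.01, 0, 0, 0, 0.9]
    - [0.004, 0.002, -0.01, 0, 0, 0, 0.9]

```text
time: 18.0
tool_pos: [0.6252, 0.0823, 0.0986]
tcp_rot: [3.036, -0.806, 0.0]
wrist_force: [-9.3, -1.7, 20.5]
width: 0.32
grip_force: 63.1
```

```bash
python3 - <<'E'
from h import *
for k in range(3):
    im,info=snap('side','side11')
    s=bot.read_state();print(s['time'],s['tool_pos'],s['wrist_force'],s['torque'],s['width'])
a=cv2.imread('pics/side11.png')[151:251,200:330];cv2.imwrite('pics/s11c.png',cv2.resize(a,(780,600),interpolation=cv2.INTER_CUBIC))
E
```

```text
18.05 [0.62520191 0.08235152 0.09861732] [-9.08894232 -2.73696574 20.46669372] [-0.35854373  1.59662949  0.02614688] 0.3204838590728097
18.1 [0.62520496 0.08232771 0.09863851] [-9.70638231 -2.49607309 20.68850585] [-0.37031847  1.58228295 -0.01875944] 0.3167177926200455
18.15 [0.62516628 0.08232128 0.09859237] [-10.1435348   -2.33787179  20.61352779] [-0.31942562  1.60857235 -0.01535512] 0.3179174000344823
```

View pics/s11c.png

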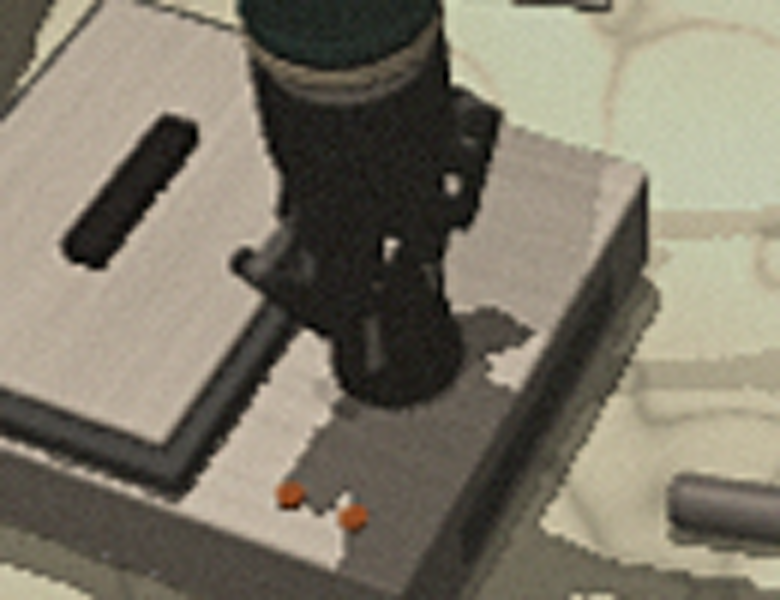

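The skirt now sits just above the bezel. The TCP height puts the knob's underside about 6 mm above the deck, which is the stop, with 20 N. I'll ease the side load and hand in.

>>> servo_tool:
  series:
    - [-0.006, -0.002, 0, 0, 0, 0, 0.9]
    - [-0.006, -0.002, 0, 0, 0, 0, 0.9]
    - [-0.006, -0.002, 0, 0, 0, 0, 0.9]

```text
time: 18.45
tool_pos: [0.6251, 0.0823, 0.0987]
tcp_rot: [-3.036, 0.806, -0.003]
wrist_force: [-6.5, -1.5, 19.5]
width: 0.318
grip_force: 62.8
```

```bash
python3 - <<'E'
from workcell import bot
s=bot.read_state();print(s['time'],s['tool_pos'],s['wrist_force'],s['grip_force'])
if s['wrist_force'][2]>12 and s['tool_pos'][2]<.0992: print(bot.finish_job())
E
```

```text
18.45 [0.62511473 0.08230377 0.09865177] [-6.53097198 -1.49576302 19.5115597 ] 62.804946480318904
the job is handed in; nothing more can be done
None
```

I dropped the old knob in the reject pan, pushed the new knob fully onto the D-shaft, and handed the job in at 18.5 s, still gripping the knob and pressing it at the stop with about 20 N; no verdict came back.

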